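# Find the full syrup refill

## Robot

A 6-joint arm with a two-finger parallel gripper is mounted at the origin on the work surface. World frame = base frame: x ahead of the robot, y to its left, z up, the work surface at z = 0. Lengths are in m, angles in rad, forces in N, time in s.
With the tool pointing down it reaches from about 0.3 to 0.95 m from the base axis. Payload 3.1 kg.
Tool frame: the origin (TCP) lies at the very end of the fingers, on their centre line; the grasp point (between the pads) lies 19 mm behind it (env.tcp_to_grasp is the distance from the TCP to the grasp point, in m); z points along the fingers, x is the direction in which the jaws open and shut, and the axes are right-handed (so a half turn about z gives the same grasp; the last joint's range is limited). The gripper opens to 85 mm and grips with 20 to 120 N. Pads are 22 mm wide; open, the fingers measure 114 mm over their backs; the gripper's body (76 mm by 85 mm) begins 54 mm behind the grasp point. The pads swing forward as they close: fully open they stand 13 mm farther back than shut.
Start: joints at [1.12, 0.308, 1.634, -0, 1.2, -0.07], TCP at [0.232, 0.58, 0.231] pointing down, gripper open.
Joint ranges: [-3.06, 3.06], [-0.79, 1.96], [0.05, 2.63], [-1.19, 4.34], [0.05, 2.64], [-2.94, 2.94]. Speed limits (rad/s): [2.79, 2.79, 3.14, 3.14, 3.14, 3.14].

## Interface

Orientations are given as a unit quaternion [x, y, z, w].
In Python, from bench import env gives the robot as it stands. Calls block until the motion is done:
- env.move_to(position, orientation): joint-space move of the TCP to a pose.
- env.movel(position, max_speed=0.15, frame=None, f_stop=None): straight line of the TCP; frame=None keeps the orientation; max_speed is the mean speed in m/s. With f_stop (N) it stops when the force on the tool has changed by that much, and returns True; else False.
- env.set_joints(angles): joint-space move.
- env.gripper_to(opening): opening from 0.0 (shut) to 1.0 (fully open); the grip force is fixed at half the most; returns when the fingers have stopped.
- env.pause(seconds).
- env.inverse_kinematics(position, orientation): joint angles nearest the present ones, or None.
- env.grab_frame(name): name is "side" or "top"; returns the picture (384x512x3 uint8, red, green, blue); there is no depth.
- env.camera_params(name): a dict with "intrinsics" (3x3 intrinsics, pixels), "world_to_cam" (4x4, takes a point from world to camera coordinates). Camera axes: x right, y up, looking along -z (the intrinsics and any distortion apply to the point x, -y, -z); pixel columns grow to the right and rows downward; lengths in m; the calibration is good to about 2 mm. A picture is of the moment at which its call begins. camera_params takes no time and is no camera call.
A pose or a line that the arm cannot do raises env.MotionError and nothing moves.
- env.job_done(): hands the job in, once; it reports no verdict.
Readings, each from a call of its own:
- env.current_time_s(): time.
- env.current_joint_positions(): joint angles.
- env.current_joint_vel(): joint speeds.
- env.current_joint_torque(): joint torques, N m.
- env.current_eef_pos(): TCP position.
- env.current_orientation(): TCP orientation.
- env.current_wrist_force(): force on the tool from outside, world axes, zero at the start.
- env.current_wrist_torque(): the same for the moment, N m.
- env.current_gripper_width(): opening from 0.0 (shut) to 1.0 (fully open).
Only numpy, scipy, OpenCV 4.12 (cv2) and the standard library are available. Lean on these libraries where they do the work, as an engineer would, in place of code of your own. Each camera call takes 0.05 s, during which the arm holds its last target. There are 200 camera calls.

## Task

The syrup pump is due for a refill: first press its sprung head right down and let it spring back up, to let off the leftover pressure. Then lift each of the two look-alike refill jars clear of the counter in turn (at least 6 cm up, then set down upright, not dropped) to feel which is the heavier, full one, and leave the lighter one standing on the bare counter. Finish while holding the heavier jar upright and still in the gripper, its foot at least 10 cm above the middle of the round orange tray, ready to be handed over, with the cups and other things left undisturbed.

Things in the scene. Friction and masses are not known exactly. Their poses are not given: they have to be found in the camera images.
- pump_head_top (a point): Centre of the flat top face of the sprung pump head, a round black button 38 mm in diameter on the fixed amber syrup bottle (74 mm in diameter, standing on a 100 mm dark foot disc); the top face is 206 mm above the counter when up. A black spout, 10 mm thick, sticks out 58 mm sideways from the head, along this frame's -x. z is up.
- counter_mark (a point): A point on the flat top of the stainless steel counter (the body called table), straight ahead of the robot; the whole top is at z = 0.
- pump_head (a joint): How far the pump head is pressed down, m: 0 up (rest), 0.015 fully down against its stop. A spring pushes it up: about 2 N to start it, about 9 N fully down.
- refill_a_mid (a point): Opaque brown refill jar, black screw cap, tan label: 58 mm in diameter up to 66 mm, cap 52 mm in diameter, 88 mm tall in all. Point: its centre, 44 mm above its foot; z up. Twin of the other jar: one holds a full cartridge (0.31 to 0.45 kg in all), the other a spent one (0.11 to 0.18 kg), with 2 to 3 mm of play inside. Which is which changes from run to run and shows only in the weight.
- refill_b_mid (a point): Opaque brown refill jar, black screw cap, tan label: 58 mm in diameter up to 66 mm, cap 52 mm in diameter, 88 mm tall in all. Point: its centre, 44 mm above its foot; z up. Twin of the other jar: one holds a full cartridge (0.31 to 0.45 kg in all), the other a spent one (0.11 to 0.18 kg), with 2 to 3 mm of play inside. Which is which changes from run to run and shows only in the weight.
- tray_mid (a point): Centre of the top face of the round serving tray: an orange flat disc with a black rubber centre, 150 mm in diameter, 6 mm thick, fixed on the counter (top 6 mm above the counter).
- espresso_cup: bystander: small white paper cup, 52 mm across the rim, 59 mm tall; origin at the centre of its underside. To be left alone.
- cup_1: bystander: white paper cup with coffee, 83 mm across the rim, 95 mm tall; origin at the centre of its underside. To be left alone.
- cup_2: bystander: same kind of cup as cup_1; origin at the centre of its underside. To be left alone.
- cup_3: bystander: same kind of cup as cup_1; origin at the centre of its underside. To be left alone.
- jar_ring: bystander: black plastic ring, 48 mm across, 12 mm tall, lying flat; origin at the centre of its underside. To be left alone.
- spoon: bystander: spoon lying flat, 150 mm long; origin at the centre of its underside. To be left alone.
- shaker: bystander: glass sugar shaker with steel cap, 52 mm across, 100 mm tall; origin at the centre of its underside. To be left alone.
Things that resemble listed ones, but are neither listed nor needed, are in the scene too. What is shaped like the part that bears pump_head_top but blue or yellow is not meant.

How it is judged:
By the outcome, as a careful person would: the job done as asked, in the order asked, and still so for the second after the job is handed in, while the arm keeps its last pose, push and grip.
It also fails if it takes over 72 s, if anything falls off the work surface, if the arm or the gripper's body presses on something with over 40 N, if the wrist force passes 120 N, or if a joint passes its speed limit or range.

## Working session

There is one attempt and no reset: what is moved stays moved. The work goes in short steps, each a Python script; the robot and the scene stay as the last script left them, time stands still between calls to the robot, and variables do not carry over. Pictures are saved under pics/ and viewed, about 8 in all and at most 12, crops included, and the job is handed in when it is done.

```bash
mkdir -p pics; ls
python3 - <<'E'
from bench import env
import cv2
for n in("top","side"):
    f=env.grab_frame(n); cv2.imwrite(f"pics/{n}0.png",cv2.resize(f[:,:,::-1],(800,600),interpolation=cv2.INTER_CUBIC))
    p=env.camera_params(n); print(n,p)
print(env.current_time_s(),env.current_orientation(),env.current_wrist_force())
E
```

```text
pics
top {'intrinsics': array([[387.80757969,   0.        , 253.16932956],
       [  0.        , 387.80757969, 192.22011022],
       [  0.        ,   0.        ,   1.        ]]), 'world_to_cam': array([[ 0.00527249, -0.99981   ,  0.01876627, -0.06475297],
       [ 0.99793426,  0.00646232,  0.06391748, -0.60000976],
       [-0.06402661,  0.0183905 ,  0.99777872, -1.13753368],
       [ 0.        ,  0.        ,  0.        ,  1.        ]])}
side {'intrinsics': array([[498.31471532,   0.        , 247.82336621],
       [  0.        , 498.31471532, 200.64395469],
       [  0.        ,   0.        ,   1.        ]]), 'world_to_cam': array([[-0.98486128, -0.17248355, -0.01725339,  0.58325888],
       [ 0.11691525, -0.73444442,  0.66852242, -0.19803045],
       [-0.12798077,  0.65638466,  0.74349183, -1.33673214],
       [ 0.        ,  0.        ,  0.        ,  1.        ]])}
0.1 [ 8.28133882e-01  5.60529348e-01 -9.21842598e-04  5.22776274e-04] [ 0.58657257 -0.73469182  0.09291117]
```

View pics/top0.png

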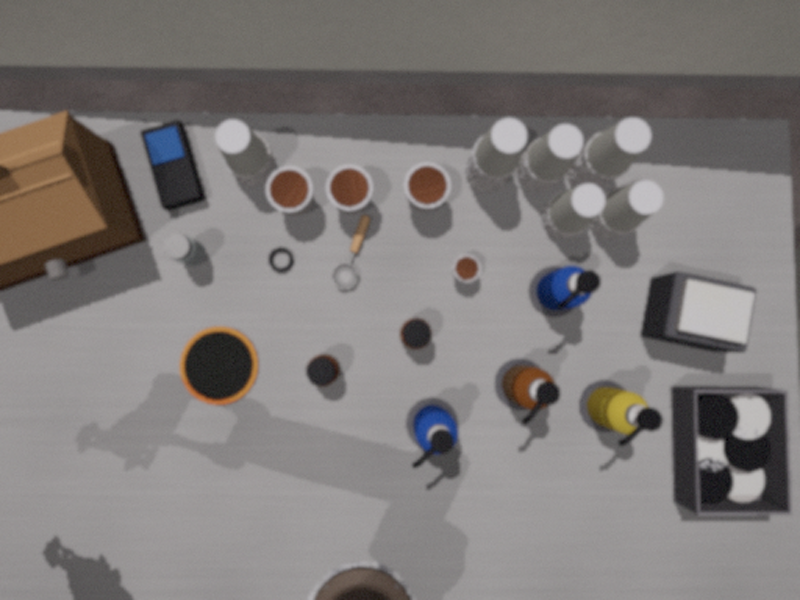

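View pics/side0.png

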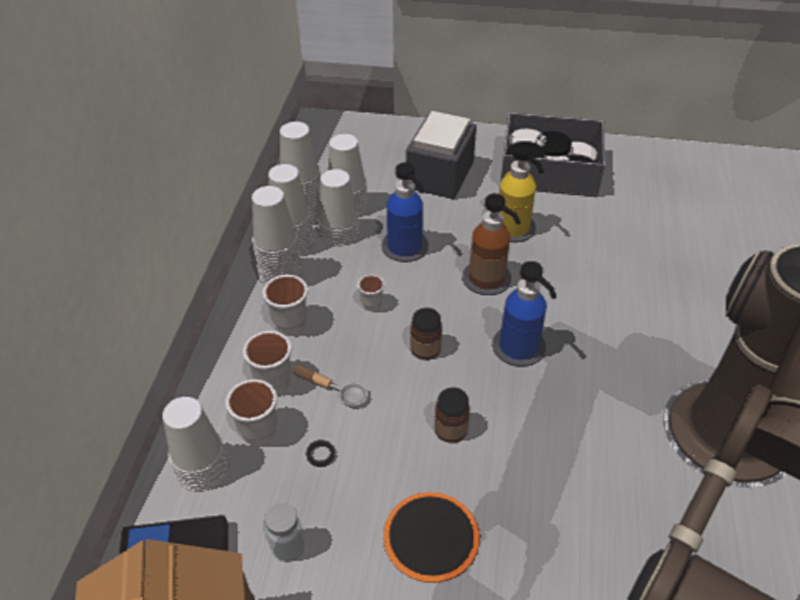

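The top view shows the amber pump head at about (545,392), the jar caps at (417,333) and (323,370), and the tray at (220,366). In the side view, the pump head is at (494,202), the caps at (427,317) and (454,397), and the tray at (432,536). All of these are in 800x600 pixels.

```bash
cat > h.py <<'E'
from bench import env
import numpy as np, cv2
from scipy.spatial.transform import Rotation as R
def ray(cam,px,z):
    p=env.camera_params(cam);K=p["intrinsics"];W=p["world_to_cam"];u=(np.array(px)+.5)/1.5625-.5
    d=np.linalg.solve(K,[u[0],u[1],1])*[1,-1,-1]; d=W[:3,:3].T@d; c=-W[:3,:3].T@W[:3,3]
    return c+d*(z-c[2])/d[2]
def proj(cam,P):
    p=env.camera_params(cam);q=p["world_to_cam"]@np.append(P,1);v=p["intrinsics"]@(q[:3]*[1,-1,-1]);return (v[:2]/v[2]+.5)*1.5625-.5
def q(yaw): # tool down, jaw axis at yaw in world
    return R.from_matrix(np.array([[np.cos(yaw),np.sin(yaw),0],[np.sin(yaw),-np.cos(yaw),0],[0,0,-1]])).as_quat()
def snap(cam,name):
    cv2.imwrite(f"pics/{name}.png",cv2.resize(env.grab_frame(cam)[:,:,::-1],(800,600),interpolation=cv2.INTER_CUBIC))
E
python3 - <<'E'
from h import *
for n,z,t,s in [("pump",.206,(545,392),(494,202)),("far",.088,(417,333),(427,317)),("near",.088,(323,370),(454,397)),("tray",.006,(220,366),(432,536)),("blue",.206,(442,440),(532,270)),("yel",.206,(648,419),(526,150)),("esp",.059,(467,267),(371,283)),("blue2",.206,(587,282),(404,172)),("ring",.006,(281,260),(320,453)),("cup3",.095,(428,185),(285,290)),("spoutA",.195,(528,416),(518,222))]:
    print(n,ray("top",t,z).round(3),ray("side",s,z).round(3))
print(R.from_quat(env.current_orientation()).as_matrix().round(2)[:,0], env.tcp_to_grasp)
E
```

```text
pump [ 0.444 -0.296  0.206] [ 0.441 -0.292  0.206]
far [ 0.538 -0.098  0.088] [ 0.535 -0.096  0.088]
near [0.471 0.069 0.088] [0.467 0.072 0.088]
tray [0.474 0.274 0.006] [0.473 0.281 0.006]
blue [ 0.368 -0.132  0.206] [ 0.363 -0.125  0.206]
yel [ 0.402 -0.461  0.206] [ 0.392 -0.459  0.206]
esp [ 0.661 -0.192  0.059] [ 0.657 -0.192  0.059]
blue2 [ 0.621 -0.366  0.206] [ 0.619 -0.354  0.206]
ring [0.679 0.161 0.006] [0.679 0.163 0.006]
cup3 [ 0.806 -0.117  0.095] [ 0.804 -0.115  0.095]
spoutA [ 0.405 -0.271  0.195] [ 0.394 -0.256  0.195]
[ 0.37  0.93 -0.  ] 0.0187
```

Run:
```python
from h import *
P=np.array([.443,-.294]); yaw=np.arctan2(P[1],P[0])
env.gripper_to(0)
p=env.current_eef_pos(); env.movel([p[0],p[1],.33],max_speed=.3)
env.move_to([*P,.30],q(yaw))
env.movel([*P,.225],max_speed=.2); f0=env.current_wrist_force()
s=env.movel([*P,.180],max_speed=.02,f_stop=20)
print(s,env.current_eef_pos(),env.current_wrist_force()-f0)
env.pause(.3); print(env.current_wrist_force()-f0, env.current_eef_pos())
snap("side","press")
env.movel([*P,.30],max_speed=.12)
snap("side","after")
a=cv2.imread("pics/press.png")[100:340,380:640];b=cv2.imread("pics/after.png")[100:340,380:640]
cv2.imwrite("pics/pa.png",cv2.resize(np.hstack([a,b]),(800,370)))
print(env.current_time_s())
```

```text
True [ 0.44303849 -0.29398937  0.19160746] [-1.14749341  1.17315906  7.624382  ]
[-2.26005433  1.96466765  7.16529409] [ 0.44304416 -0.29401094  0.19180728]
8.0917
```

View pics/pa.png

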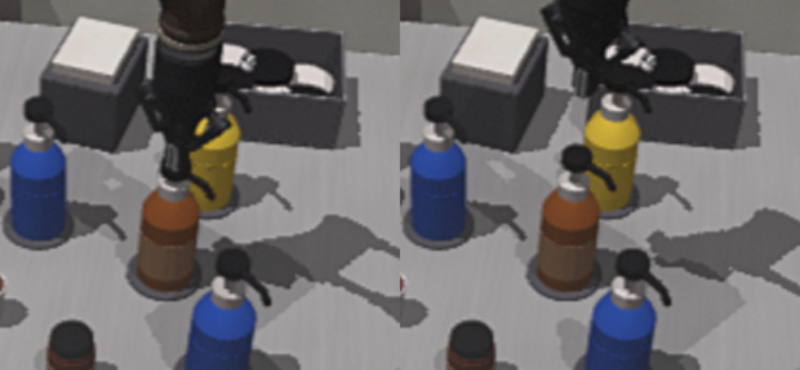

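The head clearly went down and sprang back. But it held at 14.3 mm and 7 N, which doesn't prove it reached the stop, so I'll press again in small steps.

Run:
```python
from h import *
P=np.array([.443,-.294])
env.movel([*P,.215],max_speed=.2); f0=env.current_wrist_force()
env.movel([*P,.1925],max_speed=.03)
for z in np.arange(.1915,.186,-.0007):
    env.movel([*P,z],max_speed=.01); env.pause(.1)
    f=(env.current_wrist_force()-f0)[2]; print(z.round(4),env.current_eef_pos()[2].round(4),f.round(1))
    if f>18: break
env.pause(.2)
env.movel([*P,.32],max_speed=.15)
J=np.array([.537,-.097]);yaw=np.arctan2(J[1],J[0])
env.gripper_to(1)
env.move_to([*J,.32],q(yaw)); env.movel([*J,.17],max_speed=.2)
snap("side","hover")
print(env.current_time_s(),env.current_joint_positions())
```

```text
0.1915 0.1929 6.8
0.1908 0.1923 7.6
0.1901 0.1916 8.2
0.1894 0.1911 8.0
0.1887 0.191 10.6
0.188 0.1909 13.9
0.1873 0.1909 16.9
0.1866 0.1909 20.4
16.2167 [-2.59297584e-01  2.23772243e-01  1.87135418e+00 -8.12203021e-05
  1.04309951e+00 -7.97917870e-02]
```

View pics/hover.png

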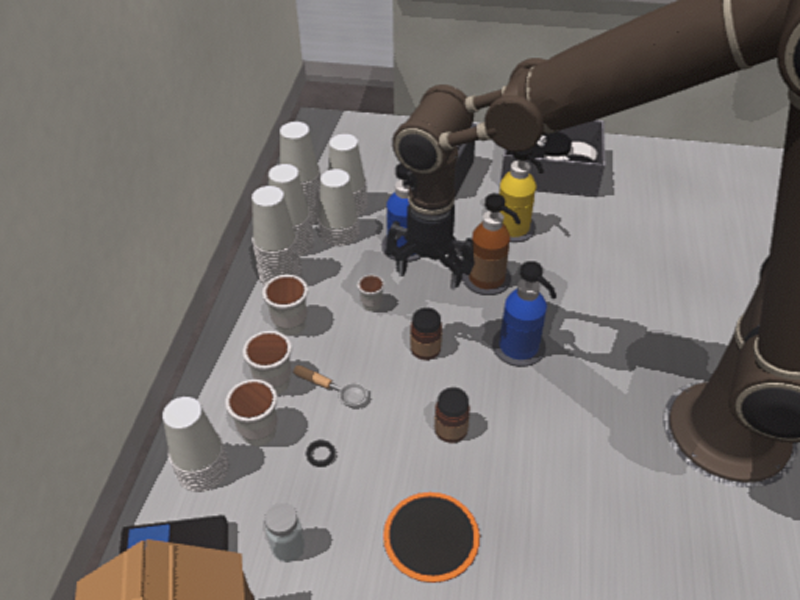

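The step press hit the hard stop at z = 0.191, 15 mm down, with force climbing to 20 N. The hover picture shows the gripper above the far jar (427,330), the arm well clear of the blue pump, and nothing disturbed. Next I'll lift and weigh the far jar.

```bash
cat >> h.py <<'E'
def weigh(J):
    "from above J: grip, lift, read force, set down, release, retreat"
    env.movel([*J,.027],max_speed=.12,f_stop=15); print("down",env.current_eef_pos().round(4))
    f0=env.current_wrist_force()[2]
    env.gripper_to(0); print("width",env.current_gripper_width())
    env.movel([*J,.117],max_speed=.12); env.pause(.5)
    fs=[]
    for _ in range(8): env.pause(.05); fs.append(env.current_wrist_force())
    snap("side","lift%d"%(1000*env.current_time_s()))
    print("load",f0-np.mean(fs,0)[2],"width",env.current_gripper_width(),env.current_eef_pos().round(4))
    env.movel([*J,.040],max_speed=.1); env.movel([*J,.0275],max_speed=.03); env.pause(.2)
    print("set",(env.current_wrist_force()-f0)[2],env.current_eef_pos().round(4))
    env.gripper_to(1); env.movel([*J,.17],max_speed=.15); print("t",env.current_time_s())
E
python3 - <<'E'
from h import *
weigh(np.array([.537,-.097]))
E
ls pics
python3 - <<'E'
import cv2,glob
f=sorted(glob.glob("pics/lift*"))[-1]
cv2.imwrite("pics/c1.png",cv2.imread(f)[150:480,220:620])
E
```

```text
down [ 0.5379 -0.0972  0.0278]
width 0.6577569649906315
load 4.636988450836043 width 0.6538224296922366 [ 0.537 -0.097  0.117]
set 4.692663393761761 [ 0.5372 -0.097   0.0283]
t 22.9833
after.png
hover.png
lift19741.png
pa.png
press.png
side0.png
top0.png
```

View pics/c1.png

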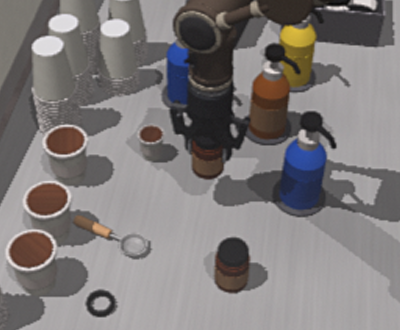

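The far jar lifted upright by about 9 cm and was set down, reading about 4.6 N. Next is the near jar.

Run:
```python
from h import *
env.movel([.537,-.097,.20],max_speed=.25); print("unloaded",env.current_wrist_force())
J=np.array([.469,.070]);yaw=np.arctan2(J[1],J[0])
env.move_to([*J,.20],q(yaw)); env.pause(.3); print("unloaded",env.current_wrist_force())
weigh(J)
snap("side","s2"); snap("top","t2")
env.pause(.2); print("unloaded",env.current_wrist_force())
```

```text
unloaded [-0.11045128 -0.15131016 -0.12803943]
unloaded [-0.65686239  0.10721006  0.23253182]
down [0.4698 0.0701 0.0277]
width 0.6724196982424235
load 0.9935442925232343 width 0.6729458005632438 [0.469 0.07  0.117]
set 6.475722426469557 [0.4692 0.07   0.0281]
t 31.3
unloaded [-0.67601837 -0.44759797  0.87891655]
```

View pics/s2.png

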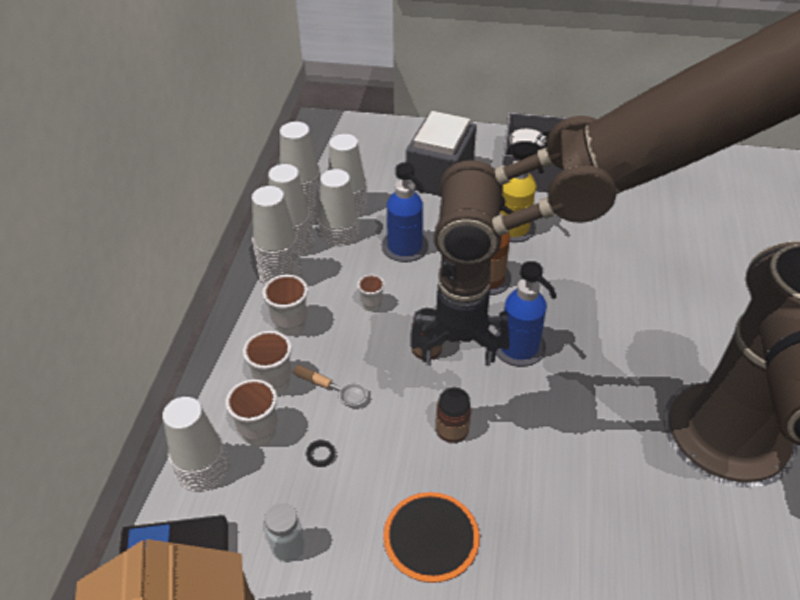

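The near jar reads about 1.0 N against 4.6 N, so the far jar is the full one. The near jar stands upright at (454,415) and nothing else has moved. I'll fetch the far jar and hold it over the tray.

Run:
```python
from h import *
env.movel([.469,.07,.20],max_speed=.25)
J=np.array([.537,-.097]);T=np.array([.4735,.277])
env.move_to([*J,.20],q(np.arctan2(J[1],J[0])));env.pause(.3);f0=env.current_wrist_force()
env.movel([*J,.027],max_speed=.12,f_stop=15); print(env.current_eef_pos())
env.gripper_to(0); print("width",env.current_gripper_width())
env.movel([*J,.24],max_speed=.12); env.pause(.3); print("load",(f0-env.current_wrist_force())[2])
env.movel([*T,.24],max_speed=.18,frame=q(np.arctan2(J[1],J[0])))
env.movel([*T,.19],max_speed=.1); env.pause(.6)
fs=[]
for _ in range(8): env.pause(.05); fs.append(env.current_wrist_force())
print("load",(f0-np.mean(fs,0))[2],env.current_gripper_width(),env.current_eef_pos(),env.current_time_s(),abs(env.current_joint_vel()).max())
snap("side","s3");snap("top","t3")
a=cv2.imread("pics/s3.png");b=cv2.imread("pics/t3.png")
cv2.imwrite("pics/f.png",np.hstack([a[150:600,150:550],b[100:550,150:550]]))
print(proj("side",[*T,.19-.028]),proj("side",[*T,.006]))
```

```text
[ 0.53785862 -0.09720698  0.02784686]
width 0.6490724683875618
load 2.5855847730742236
load 3.633646088432334 0.6550008822973946 [0.47350174 0.27700243 0.18998409] 41.025 0.0026818113441049026
[434.68447118 482.87670637] [431.89648182 533.73315068]
```

View pics/f.png

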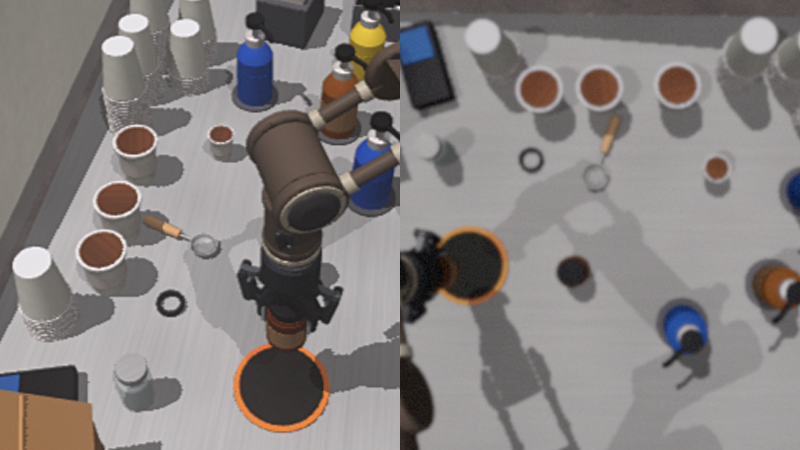

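```bash
python3 -c "
from bench import env
env.job_done()"
```

```text
the job is handed in; nothing more can be done
```

The job is done and handed in. The full jar is held upright over the orange tray, and the lighter one is standing on the bare counter. The robot's clock read 41.0 s of the allowed 72 s at the last check before hand-in.

- **Pump:** I pressed the head twice. The first press stopped about 14.3 mm down with only about 7 N left, which did not prove it had reached the stop. The second met the hard stop at z = 0.191 (15 mm down) and built to 20 N. A picture after the first press shows the head sprung back up; I took no close-up after the second, but it looks up in the last pictures.
- **Jars:** I lifted each jar about 9 cm and set it down again. The far one (y ≈ -0.10) read about 4.6 N and the near one (y ≈ 0.07) about 1.0 N, so the far one is the full one. The force readings were noisy: the far jar read 2.6 N and then 3.6 N on its second lift. Even the lowest of these is well above the near jar.
- **Final hold:** The last picture shows the jar upright over the middle of the tray, at rest. Its foot is about 16 cm above the counter and 15.5 cm above the tray.
- **Other things:** The cups and other items I could see had not moved.

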